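# Fit the crank and wind the fixture jaw shut

### The job

Fit the loose hand crank onto the upright flatted spindle of the blue clamping fixture, turned so that its D-shaped bore matches the flat and pushed fully home. Then wind the crank clockwise (seen from above), a bit over two turns, until the yellow jaw is hard up against the aluminium sheet. Leave the crank seated on the spindle, let go, and do not disturb the red magnet, the steel off-cut or the green tray.

Things in the scene. Friction and masses are not known exactly. Their poses are not given: they have to be found in the camera images.
- crank: Loose orange metal hand crank, 0.27 kg, right way up: square hub 38 x 38 mm, 34 mm high, with an upright D-shaped through bore, and a bar 20 mm wide, 8 mm thick, underside level with the hub's, out to the red grip. Origin: bore axis at the hub's underside. x points from hub to red grip (yellow line on the hub there), z up. The hub's +y and -y faces are free to grip.
- bore_mouth (a point): Lower mouth of the crank's D-bore, at the crank's origin with the crank's axes. The bore is 23.6 mm in diameter, its flat 6.8 mm from the axis on the +x side (the red grip's side), widened by 1.5 mm over the lowest 3 mm: 0.8 mm clearance all round the shaft, so the seated crank has some 0.2 rad of rotary play each way.
- grip_mid (a point): The crank's red grip: upright plastic sleeve 22 mm in diameter, 60 mm from the bore axis along the crank's x, from 9 to 62 mm above the hub's underside. It spins freely on its pin, so the crank swings about it when held there. This point is on its axis, 48.5 mm above the hub's underside; its axes turn with the sleeve.
- spindle_seat (a point): On the spindle's axis at the top of its round dark collar (36 mm), 58 mm above the table, where the hub's underside comes to rest. x points the way the shaft's flat faces (yellow mark on the collar there, and a yellow dash along x on the shaft's end), z up; the axes turn with the spindle. The housing below the collar is 64 mm square, its top 48 mm above the table.
- shaft_end (a point): Centre of the top end of the spindle's steel D-shaft, 30 mm above the collar, axes as spindle_seat. The shaft is 22 mm in diameter with one flat 6 mm from its axis and its top 7 mm tapered in by 2.5 mm all round.
- spindle (a joint): Angle of the spindle in rad, growing clockwise seen from above; it starts between 0.2 and 2.8 and stops hard at 15.5, where the jaw meets the sheet. One turn moves the jaw 10 mm. It turns stiffly (about 0.1 N m, 2 N at the crank's grip) and stays where it is left.
- jaw_face (a point): Middle of the front face of the yellow sliding jaw (110 mm wide, 40 mm high, its top 66 mm above the table), driven by the spindle; it slides along the fixture towards the sheet.
- sheet_face (a point): Middle of the face of the thin upright aluminium sheet (120 mm wide, top 70 mm above the table) fixed on the fixture, which the jaw shall meet.
- fixture: Blue clamping fixture bolted to the table: base 130 x 270 x 14 mm, reaching 50 mm to its +y side and 220 mm to its -y side of its origin. Origin: on the spindle axis at table height. The jaw moves along its -y. Nothing on it but the spindle is higher than 70 mm.
- magnet: Bystander: red square switch magnet, 52 x 52 x 36 mm, origin at the centre of its underside.
- offcut: Bystander: dark steel angle off-cut, 100 x 40 x 40 mm, origin at the centre of its underside.
- tray: Bystander: green plastic tray, 100 x 150 x 35 mm, origin at the centre of its underside.
Not all that is in view belongs to the job. Of the things that look like the crank, take the one that is farthest from the robot's base at the start.

How it is judged:
By the outcome, as a careful person would: the job done as asked, in the order asked, and still so for the second after the job is handed in, with the robot touching nothing.
It also fails if it takes over 70 s, if anything falls off the work surface, if the arm or the gripper's body presses on something with over 40 N, if the wrist force passes 120 N, or if a joint passes its speed limit or range.

### The arm

A 6-joint arm with a two-finger parallel gripper is mounted at the origin on the work surface. World frame = base frame: x ahead of the robot, y to its left, z up, the work surface at z = 0. Lengths are in m, angles in rad, forces in N, time in s.
With the tool pointing down it reaches from about 0.225 to 0.875 m from the base axis. Payload 3.4 kg.
Tool frame: the origin (TCP) lies where the fingers leave the gripper's body, on its centre line; the fingertips stand 73 mm ahead of it and the grasp point (between the pads) lies 54 mm ahead of it (manip.grip_point_offset is the distance from the TCP to the grasp point, in m); z points along the fingers, y is the line along which they close (so a half turn about z gives the same grasp; the last joint's range is limited). The gripper opens to 85 mm and grips with 20 to 120 N. Pads are 22 mm wide; open, the fingers measure 114 mm over their backs; the gripper's body (76 mm by 85 mm) begins 54 mm behind the grasp point. The pads swing forward as they close: fully open they stand 13 mm farther back than shut.
Start: joints at [-0.121, 0.276, 1.505, -0, 1.361, -0.121], TCP at [0.575, -0, 0.304] pointing down, gripper open.
Joint ranges: [-2.89, 2.89], [-0.75, 2.08], [0.22, 2.7], [-1.18, 4.32], [0.11, 2.71], [-2.7, 2.7]. Speed limits (rad/s): [2.57, 2.57, 3.14, 3.14, 3.14, 3.14].

### API

Orientations are given as a unit quaternion [w, x, y, z].
In Python, from rig import sensors, cams, manip, spotter gives the robot as it stands.
- The arm moves only by the tool drive_tool, never from a script. Its argument "targets" is a list of rows, each a list of 4 numbers: the shift along the world's x, y, z in m, then the turn about the world's z in degrees. In form: [[dx, dy, dz, spin], ...]. A call has exactly 5 rows; each row shifts and turns the commanded pose from where the row before left it; what a row does not reach is not made up. A row lasts 1/8 s, in which the tool goes at most 62.5 mm and 10.7 degrees, less where a joint would pass 70% of its speed; a pose out of reach is approached as far as the arm can. A call is refused whole if a number of a shift passes 0.0625 or a number of a turn 10.7, either way. A call with a gripper value outside its range is refused whole. "jaw" is the finger opening in m, from 0 to 0.0854, set as the call begins (left out, the last holds). The fingers move at their own pace and stop on an object; "force" is the grip in N (left out, the last holds). Time passes only in rows, so rows that do not move let the fingers close, or fill a call up. It gives the time, the measured TCP pose, the force and the opening at its end, in the units of the state.
- sensors.get_state(): the state, without advancing time (a new reading comes with each control period).
- cams.get_image(name): name is "scene" or "side" or "wrist"; returns a dict with "color" (384x512x3 uint8, red, green, blue), "intrinsics" (3x3 intrinsics, pixels), "D" ([k1, k2, p1, p2, k3] as OpenCV has them; the pictures are not rectified), "R" (3x3) and "t" (3): a world point X has camera coordinates R X + t. Camera axes: x right, y down, z forward; pixel columns grow to the right and rows downward; lengths in m; the calibration is good to about 2 mm. A picture is of the moment at which its call begins. There is no depth.
- manip.sign_off(): hands the job in, once; it reports no verdict.
Trained networks look in the newest picture that a camera, given by its name, has taken for a name from the list of things; names that differ only in an ending like _2 or _b are one class to them, and where a whole thing is asked for, a point or a joint stands for the part that bears it (a point fixed in the world has none). Each returns a list of dicts, best first, with "score" (0 to 1); they miss things now and then, are a little off and sometimes report something else, mostly with a low value. They report only what shows in the picture. A call takes as long as a camera call. They do not tell look-alikes from the thing itself.
- spotter.find_in(query, camera): "point" ([x, y, z] in m, in world coordinates, good to about 4 mm: the middle of the surface that is visible of it).
- spotter.landmark_of(query, camera): "point" ([x, y, z] in m, in world coordinates, good to about 4 mm: a listed point, or the origin of a listed thing).
The state is a dict: "clock": time; "qpos": joint angles; "qd": joint speeds; "effort": joint torques, N m; "position": TCP position; "ee_rot": TCP orientation; "contact_force": force on the tool from outside, world axes, zero at the start; "moment": the same for the moment, N m; "width": finger opening in m.
Only numpy, scipy, OpenCV 4.12 (cv2) and the standard library are available. Lean on these libraries where they do the work, as an engineer would, in place of code of your own. Each camera call takes 0.05 s, during which the arm holds its last target. There are 200 camera calls.

## Working session

There is one attempt and no reset: what is moved stays moved. The work goes in short steps, Python scripts to look and compute and a tool call to move; the robot and the scene stay as the last step left them, time stands still between calls to the robot, and variables do not carry over. Pictures are saved under pics/ and viewed, on a budget of 10 in all, crops included, one or two more only if the job needs it, and the job is handed in when it is done.

Besides the shell and the picture viewer there is one more tool, called after "Request:" by a JSON object that holds its "api" and its "payload". drive_tool: Moves the arm, as the interface text tells. Its arguments: {"type":"object","properties":{"targets":{"type":"array","items":{"type":"array","items":{"type":"number"}}},"jaw":{"type":"number"},"force":{"type":"number"}},"required":["targets"]}

```bash
ls; mkdir -p pics; cat > h.py <<'E'
import numpy as np, cv2
from rig import sensors, cams, manip, spotter
def snap(cam,fn=None):
    im=cams.get_image(cam)
    if fn: cv2.imwrite('pics/'+fn,im['color'][:,:,::-1])
    return im
def proj(im,P):
    rv=cv2.Rodrigues(np.array(im['R'],float))[0]
    return cv2.projectPoints(np.array(P,float).reshape(-1,1,3),rv,np.array(im['t'],float),np.array(im['intrinsics'],float),np.array(im['D'],float))[0].reshape(-1,2)
def unproj(im,uv,z):
    p=cv2.undistortPoints(np.array(uv,float).reshape(-1,1,2),np.array(im['intrinsics'],float),np.array(im['D'],float)).reshape(-1,2)
    R=np.array(im['R']);c=-R.T@np.array(im['t'])
    d=np.c_[p,np.ones(len(p))]@R
    return c+d*((z-c[2])/d[:,2])[:,None]
E
python3 - <<'E'
from h import *
a=snap('scene');b=snap('side')
cv2.imwrite('pics/a.png',np.hstack([cv2.resize(a['color'],(400,300),interpolation=cv2.INTER_AREA)]*1)[:,:,::-1])
cv2.imwrite('pics/scene0.png',a['color'][:,:,::-1]);cv2.imwrite('pics/side0.png',b['color'][:,:,::-1])
for c,im in(('scene',a),('side',b)):
    print(c,'cam',-np.array(im['R']).T@np.array(im['t']))
    for q in('crank','grip_mid','spindle_seat','shaft_end','jaw_face','sheet_face','fixture','magnet','offcut','tray'):
        for r in spotter.landmark_of(q,c)[:4]: print(q,np.round(r['point'],3),round(r['score'],2),np.round(proj(im,r['point'])[0]))
print(sensors.get_state())
E
```

```text
pics
scene cam [ 1.33182704 -0.56838284  0.82866554]
crank [ 0.545  0.035 -0.001] 0.93 [250. 205.]
crank [0.624 0.264 0.007] 0.85 [332. 183.]
crank [0.399 0.339 0.003] 0.61 [298. 141.]
grip_mid [0.451 0.313 0.051] 0.68 [303. 138.]
grip_mid [0.586 0.08  0.049] 0.54 [273. 191.]
grip_mid [0.565 0.279 0.049] 0.52 [323. 159.]
spindle_seat [ 0.525 -0.179  0.059] 0.59 [174. 218.]
shaft_end [ 0.523 -0.17   0.089] 0.64 [176. 206.]
jaw_face [ 0.513 -0.325  0.048] 0.77 [118. 245.]
sheet_face [ 0.506 -0.347  0.046] 0.77 [109. 249.]
fixture [ 0.523 -0.169 -0.004] 0.78 [180. 235.]
magnet [0.454 0.186 0.   ] 0.8 [272. 168.]
offcut [ 0.748  0.1   -0.005] 0.61 [322. 236.]
tray [ 0.785 -0.154  0.003] 0.63 [250. 294.]
side cam [0.5147711  0.74786867 0.95638708]
crank [0.544 0.036 0.004] 0.75 [266. 223.]
crank [0.618 0.265 0.004] 0.71 [231. 295.]
crank [0.397 0.338 0.001] 0.56 [321. 330.]
crank [ 0.508 -0.344  0.045] 0.49 [285. 124.]
grip_mid [0.57  0.277 0.046] 0.48 [249. 293.]
grip_mid [0.585 0.083 0.042] 0.44 [250. 228.]
grip_mid [0.449 0.31  0.048] 0.43 [300. 309.]
spindle_seat [ 0.521 -0.178  0.056
[... 330 characters left out ...]
0.002] 0.57 [191. 169.]
{'clock': 1.1, 'qpos': array([-1.21007680e-01,  2.75902026e-01,  1.50491011e+00,  1.18919582e-05,
        1.36072290e+00, -1.21004230e-01]), 'qd': array([ 0.00081704,  0.00108581, -0.00044748,  0.00091598, -0.00119671,
       -0.00095407]), 'effort': array([-2.86529576e-04, -4.16663790e+01, -2.46100634e+01, -3.11082986e-04,
        3.31449810e-04,  1.16860505e-05]), 'position': array([ 5.75015837e-01, -8.31077905e-06,  3.03922817e-01]), 'ee_rot': array([1.90954000e-05, 7.07108877e-01, 7.07104684e-01, 2.23413409e-05]), 'contact_force': array([ 0.36736116, -1.04371284,  0.1513503 ]), 'moment': array([ 0.05989113, -0.03370567,  0.02859066]), 'width': 0.08486944998177953}
```

View pics/scene0.png

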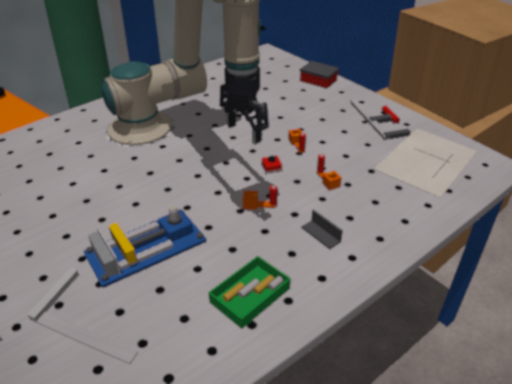

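View pics/side0.png

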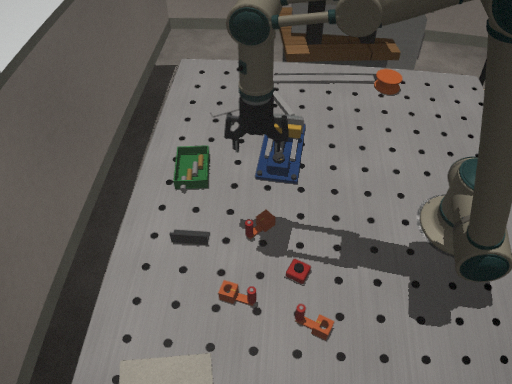

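The scene view shows three cranks, at about (252,200), (332,180) and (296,136) px. The farthest from the base is the one at (332,180) px, near (0.62,0.265) m. The spindle is at about (175,212) px. Next I'll check the wrist camera's geometry.

```bash
python3 - <<'E'
from h import *
w=snap('wrist')
R=np.array(w['R']);print(-R.T@np.array(w['t']),R[2],R[0],w['intrinsics'])
print(proj(w,[[.522,-.174,.088],[.575,0,.2],[.575,0,.304-.054]]))
E
```

```text
[0.57619338 0.07867866 0.37256151] [ 7.66195865e-04 -3.06682004e-01 -9.51811726e-01] [9.99999573e-01 7.26905690e-04 5.70771119e-04] [[284.84146179   0.         259.69390656]
 [  0.         284.84146179 187.480502  ]
 [  0.           0.           1.        ]]
[[214.89908137 313.31177443]
 [257.65343209 220.70288969]
 [257.01843671 263.05100762]]
```

Request:
{"api": "drive_tool", "payload": {"targets": [[-0.01,-0.035,0,0],[-0.01,-0.035,0,0],[-0.01,-0.035,0,0],[-0.01,-0.035,0,0],[0,0,0,0]]}}

```text
clock: 1.78
position: [0.5345, -0.1421, 0.304]
ee_rot: [0.0, 0.708, 0.706, -0.0]
contact_force: [-0.3, 1.5, -0.2]
width: 0.0856
```

```bash
python3 - <<'E'
from h import *
w=snap('wrist')
for q in('spindle_seat','shaft_end','fixture','jaw_face','sheet_face'):
    for r in spotter.landmark_of(q,'wrist')[:2]: print(q,np.round(r['point'],4),round(r['score'],2),np.round(proj(w,r['point'])[0]))
u,v=proj(w,[.522,-.174,.07])[0].astype(int);print(u,v)
x0=max(u-64,0);y0=max(v-64,0);c=w['color'][y0:y0+128,x0:x0+128]
print(x0,y0)
c=cv2.resize(c,None,fx=4.5,fy=4.5,interpolation=cv2.INTER_CUBIC)
cv2.imwrite('pics/w1.png',c[:,:,::-1]); np.savez('w1.npz',**w)
E
```

```text
spindle_seat [ 0.5249 -0.1772  0.0559] 0.67 [250. 197.]
spindle_seat [ 5.250e-01 -1.762e-01 -1.000e-04] 0.24 [252. 182.]
shaft_end [ 0.5205 -0.1807  0.0875] 0.6 [246. 210.]
fixture [ 0.5232 -0.177   0.0012] 0.71 [250. 183.]
jaw_face [ 0.5103 -0.3209  0.0451] 0.59 [241. 293.]
sheet_face [ 0.5057 -0.3458  0.0427] 0.56 [239. 307.]
247 198
183 134
```

View pics/w1.png

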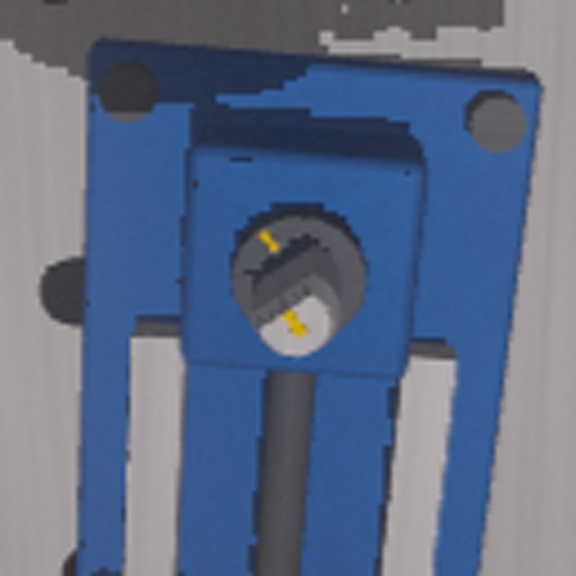

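The wrist crop shows the collar's yellow mark at (270,241) in the crop and the shaft-end dash at about (294,322). The flat therefore faces up-left in the picture. I'll turn these into angles.

```bash
python3 - <<'E'
from h import *
w=dict(np.load('w1.npz'))
c=w['color'][134:262,183:311].astype(int)
m=((c[:,:,0]>150)&(c[:,:,2]<c[:,:,0]*0.55)).astype(np.uint8)
n,l,s,ce=cv2.connectedComponentsWithStats(m)
for i in range(1,n):
    ys,xs=np.where(l==i)
    if len(xs)<4: continue
    z=.058 if ce[i][1]<60 else .088
    P=unproj(w,np.c_[xs+183,ys+134],z)[:,:2]
    d=np.linalg.svd(P-P.mean(0))[2][0]
    print(len(xs),ce[i],P.mean(0).round(4),np.degrees(np.arctan2(d[1],d[0])).round(1))
cr=lambda x,y:(x/4.5+183-.4,y/4.5+134-.4)
print('shaft circ',unproj(w,[cr(258,325),cr(335,325),cr(297,357),cr(297,325)],.088).round(4))
print('collar',unproj(w,[cr(232,275),cr(367,275)],.058).round(4))
print('housing',unproj(w,[cr(190,150),cr(422,165),cr(408,377),cr(183,360)],.048).round(4))
E
```

```text
8 [59.75 53.5 ] [ 0.5162 -0.1649] -52.6
17 [65.23529412 71.52941176] [ 0.5235 -0.1755] -60.0
shaft circ [[ 0.5146 -0.1758  0.088 ]
 [ 0.5329 -0.1759  0.088 ]
 [ 0.5238 -0.1841  0.088 ]
 [ 0.5239 -0.1759  0.088 ]]
collar [[ 0.5059 -0.1737  0.058 ]
 [ 0.541  -0.1738  0.058 ]]
housing [[ 0.4951 -0.1428  0.048 ]
 [ 0.5555 -0.147   0.048 ]
 [ 0.5525 -0.2071  0.048 ]
 [ 0.4908 -0.2019  0.048 ]]
```

Request:
{"api": "drive_tool", "payload": {"targets": [[0.015,0.06,0,10],[0.015,0.06,0,10],[0.015,0.06,0,10],[0.015,0.06,0,10],[0.015,0.06,0,10]]}}

```text
clock: 2.7
position: [0.6101, 0.163, 0.304]
ee_rot: [0.0, 0.339, 0.941, 0.0]
contact_force: [1.1, -0.3, 0.1]
width: 0.0857
```

Request:
{"api": "drive_tool", "payload": {"targets": [[0.003,0.033,0,8.5],[0.003,0.033,0,8.5],[0.003,0.033,0,8],[0,0,0,0],[0,0,0,0]]}}

```text
clock: 3.32
position: [0.6187, 0.2592, 0.3037]
ee_rot: [-0.0, 0.13, 0.991, -0.0]
contact_force: [-0.8, -0.8, -0.2]
width: 0.0851
```

```bash
python3 - <<'E'
from h import *
w=snap('wrist')
print(sensors.get_state()['position'],sensors.get_state()['qpos'])
for q in('crank','grip_mid'):
    for r in spotter.landmark_of(q,'wrist')[:3]: print(q,np.round(r['point'],4),round(r['score'],2),np.round(proj(w,r['point'])[0]))
u,v=proj(w,[.61,.266,.03])[0].astype(int);print(u,v)
x0=max(u-80,0);y0=max(v-80,0);c=w['color'][y0:y0+160,x0:x0+160]
print(x0,y0)
c=cv2.resize(c,None,fx=3.75,fy=3.75,interpolation=cv2.INTER_CUBIC)
cv2.imwrite('pics/w2.png',c[:,:,::-1]); np.savez('w2.npz',**w)
E
```

```text
[0.61874763 0.25871078 0.3038453 ] [ 2.92596070e-01  4.21784881e-01  1.28166888e+00 -5.38360597e-04
  1.43859005e+00 -1.01587952e+00]
crank [0.5483 0.0334 0.003 ] 0.8 [ 77. 150.]
crank [6.263e-01 2.606e-01 2.000e-04] 0.75 [262. 162.]
grip_mid [0.5619 0.2768 0.0459] 0.85 [262. 113.]
grip_mid [0.591  0.0753 0.0493] 0.63 [103. 183.]
263 153
183 73
```

View pics/w2.png

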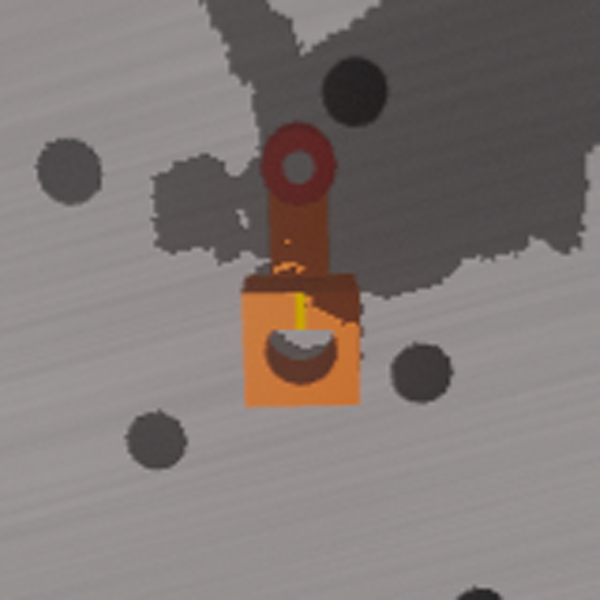

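The hub's top face shows its corners at about (245,292), (358,291), (360,406) and (246,407) in the crop. The crank is right way up with its grip straight above, nearly square to the tool.

```bash
python3 - <<'E'
from h import *
w=dict(np.load('w2.npz'))
cr=lambda x,y:(x/3.75+183-.4,y/3.75+73-.4)
P=unproj(w,[cr(245,292),cr(358,291),cr(360,406),cr(246,407)],.034)[:,:2]
print(P.round(4),P.mean(0))
d=P[0]+P[1]-P[2]-P[3];e=P[1]-P[0]+P[2]-P[3]
print(np.degrees(np.arctan2(d[1],d[0])),np.degrees(np.arctan2(e[1],e[0])))
g=unproj(w,[cr(298,165)],.062)[0][:2];print('grip top',g,np.degrees(np.arctan2(*(g-P.mean(0))[::-1])))
print(unproj(w,[cr(302,350)],.034))
q=np.array(__import__('rig').sensors.get_state()['ee_rot']);from scipy.spatial.transform import Rotation as Ro
print(Ro.from_quat(q[[1,2,3,0]]).as_matrix()[:,1])
E
```

```text
[[0.6006 0.2497]
 [0.6096 0.2846]
 [0.6469 0.2762]
 [0.6376 0.2397]] [0.62367368 0.26255083]
166.00139822535883 75.58983068767927
grip top [0.56501404 0.27642934] 166.68893477365128
[[0.6236561  0.26247246 0.034     ]]
[ 2.60048799e-01  9.65595429e-01 -2.99840206e-04]
```

Request:
{"api": "drive_tool", "payload": {"targets": [[0.0047,0.0036,-0.044,1],[0,0,-0.05,0],[0,0,-0.05,0],[0,0,-0.05,0],[0,0,-0.03,0]], "jaw": 0.07}}

```text
clock: 4.1
position: [0.6226, 0.2611, 0.0774]
ee_rot: [-0.002, 0.123, 0.992, -0.001]
contact_force: [0.5, -0.0, 0.6]
width: 0.0699
```

Request:
{"api": "drive_tool", "payload": {"targets": [[0,0,0,0],[0,0,0,0],[0,0,0,0],[0,0,0,0],[0,0,0,0]], "jaw": 0.03, "force": 70}}

```text
clock: 4.72
position: [0.6244, 0.2627, 0.0813]
ee_rot: [0.001, 0.122, 0.993, 0.0]
contact_force: [0.5, 0.1, 3.7]
width: 0.0365
```

Request:
{"api": "drive_tool", "payload": {"targets": [[0,0,0,0],[0,0,0.01,0],[0,0,0.03,0],[0,0,0.05,0],[0,0,0.05,0]]}}

```text
clock: 5.35
position: [0.6231, 0.2626, 0.2204]
ee_rot: [-0.001, 0.122, 0.993, -0.0]
contact_force: [1.0, -0.0, -3.0]
width: 0.0367
```

Request:
{"api": "drive_tool", "payload": {"targets": [[-0.01,-0.04,0.01,-5],[-0.012,-0.055,0,-6],[-0.013,-0.06,0,-6],[-0.013,-0.06,0,-6],[-0.013,-0.06,0,-6]]}}

```text
clock: 5.98
position: [0.5617, -0.0139, 0.2298]
ee_rot: [-0.0, 0.368, 0.93, 0.0]
contact_force: [1.3, -0.9, -3.5]
width: 0.0367
```

Request:
{"api": "drive_tool", "payload": {"targets": [[-0.013,-0.06,0,-6],[-0.013,-0.06,0,-6],[-0.0131,-0.0431,0,-2],[0,0,-0.02,0],[0,0,0,0]]}}

```text
clock: 6.6
position: [0.522, -0.1753, 0.2084]
ee_rot: [-0.002, 0.478, 0.878, 0.0]
contact_force: [0.4, 0.4, -2.9]
width: 0.0366
```

```bash
python3 - <<'E'
from h import *
s=sensors.get_state()
from scipy.spatial.transform import Rotation as Ro
R=Ro.from_quat(np.array(s['ee_rot'])[[1,2,3,0]]).as_matrix()
print(s['position'],s['qpos'],np.degrees(np.arctan2(R[1,1],R[0,1])))
p=s['position']
out=[]
for cam in('wrist','scene','side'):
    w=snap(cam);np.savez('f_'+cam+'.npz',**w)
    for q in('crank','grip_mid'):
        for r in spotter.landmark_of(q,cam)[:4]: print(cam,q,np.round(r['point'],4),round(r['score'],2))
    u,v=proj(w,[p[0],p[1],.13])[0].astype(int);k={'wrist':100,'scene':40,'side':40}[cam]
    x0=min(max(u-k,0),512-2*k);y0=min(max(v-k,0),384-2*k);print(cam,x0,y0)
    out.append(cv2.resize(w['color'][y0:y0+2*k,x0:x0+2*k],(400,400) if cam=='wrist' else (200,200),interpolation=cv2.INTER_CUBIC))
cv2.imwrite('pics/f3.png',np.hstack([out[0],np.vstack(out[1:])])[:,:,::-1])
E
```

```text
[ 0.52203788 -0.17534839  0.20838715] [-4.50648569e-01  3.12473429e-01  1.70315427e+00  4.95478979e-04
  1.13081100e+00 -1.02545070e+00] 32.92184944635333
wrist crank [ 0.5248 -0.1737  0.1271] 0.73
wrist crank [ 0.5059 -0.3469  0.0448] 0.46
wrist grip_mid [ 0.4874 -0.1236  0.1765] 0.95
wrist 157 138
scene crank [0.3949 0.3405 0.0019] 0.76
scene crank [ 0.523  -0.1728  0.1278] 0.7
scene crank [ 0.5467  0.0357 -0.0028] 0.66
scene grip_mid [0.5885 0.0809 0.0511] 0.59
scene grip_mid [0.4505 0.3143 0.0508] 0.52
scene grip_mid [ 0.491  -0.1204  0.1828] 0.43
scene 131 153
side crank [ 0.5208 -0.17    0.1329] 0.92
side crank [ 0.5432  0.0359 -0.    ] 0.88
side crank [0.3968 0.3369 0.005 ] 0.76
side crank [ 0.5088 -0.3422  0.0456] 0.73
side grip_mid [0.5871 0.0786 0.0435] 0.65
side grip_mid [ 0.4912 -0.1228  0.1729] 0.6
side grip_mid [0.4494 0.3082 0.0462] 0.51
side 239 98
```

View pics/f3.png

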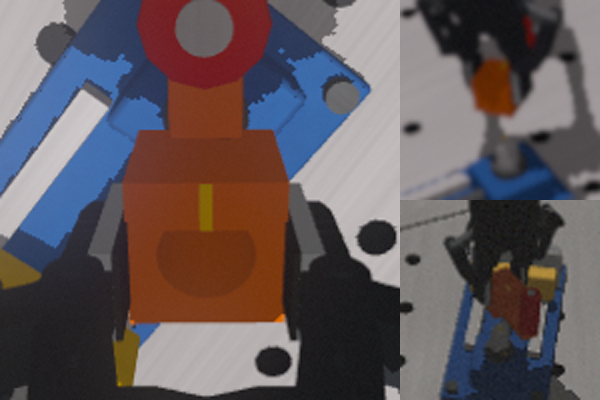

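The wrist view shows the hub held square between the pads. Its top corners are at about (123,184), (288,184), (282,321) and (131,321) in the left panel. The shaft is directly below in the other two views.

```bash
python3 - <<'E'
from h import *
s=sensors.get_state();p=s['position']
w=dict(np.load('f_wrist.npz'))
cr=lambda x,y:(x/2+157-.25,y/2+138-.25)
for z in(.158,.162,.166):
    P=unproj(w,[cr(123,184),cr(288,184),cr(282,321),cr(131,321)],z)[:,:2]
    d=P[0]+P[1]-P[2]-P[3];print(z,P.mean(0),np.linalg.norm(P[0]-P[1]),np.linalg.norm(P[3]-P[2]),np.linalg.norm(d)/2,np.degrees(np.arctan2(d[1],d[0])))
print(unproj(w,[cr(206,210)],.162))
print(p,s['clock'])
E
```

```text
0.158 [ 0.52269407 -0.1742896 ] 0.038030927233048226 0.03772721451360001 0.0376315127324959 123.33329426689971
0.162 [ 0.52129328 -0.17211589] 0.03675638508180949 0.03646285078005885 0.036370356282153876 123.33329426689954
0.166 [ 0.5198925  -0.16994219] 0.0354818429305706 0.03519848704651767 0.0351091998318119 123.33329426689954
[[ 0.51492422 -0.16229371  0.162     ]]
[ 0.523886   -0.1751143   0.21032013] 7.05
```

Request:
{"api": "drive_tool", "payload": {"targets": [[0,0,-0.02,0],[0,0,-0.015,0],[0,0,-0.008,0],[0,0,-0.003,0],[0,0,-0.002,0]]}}

```text
clock: 7.68
position: [0.5239, -0.1757, 0.1621]
ee_rot: [0.0, 0.477, 0.879, -0.0]
contact_force: [-1.5, -0.9, -1.9]
width: 0.0368
```

Request:
{"api": "drive_tool", "payload": {"targets": [[0,0,-0.002,0],[0,0,-0.002,0],[0,0,-0.001,0],[0,0,-0.001,0],[0,0,0,0]]}}

```text
clock: 8.3
position: [0.5235, -0.1765, 0.1561]
ee_rot: [0.0, 0.477, 0.879, -0.001]
contact_force: [-1.9, -5.4, -0.8]
width: 0.0371
```

Request:
{"api": "drive_tool", "payload": {"targets": [[-0.0003,-0.0007,-0.002,0],[0,0,-0.003,0],[0,0,-0.003,0],[0,0,-0.002,0],[0,0,0,0]]}}

```text
clock: 8.93
position: [0.5234, -0.1766, 0.1456]
ee_rot: [0.0, 0.477, 0.879, -0.0]
contact_force: [-1.8, -5.2, -2.6]
width: 0.0365
```

Request:
{"api": "drive_tool", "payload": {"targets": [[0,0,-0.002,0],[0,0,-0.002,0],[0,0,-0.002,0],[0,0,0,0],[0,0,0,0]]}}

```text
clock: 9.55
position: [0.5234, -0.1766, 0.1396]
ee_rot: [0.0, 0.477, 0.879, -0.0]
contact_force: [-1.4, -5.0, -2.0]
width: 0.0367
```

Request:
{"api": "drive_tool", "payload": {"targets": [[0,-0.0003,-0.001,0],[0,0,-0.001,0],[0,0,-0.001,0],[0,0,0,0],[0,0,0,0]]}}

```text
clock: 10.18
position: [0.5234, -0.1767, 0.1392]
ee_rot: [0.001, 0.477, 0.879, -0.0]
contact_force: [-5.1, -3.1, 14.5]
width: 0.0367
```

```bash
python3 - <<'E'
from h import *
s=sensors.get_state();print(s['position'],s['contact_force'],s['moment'],s['qpos'])
E
```

```text
[ 0.52338375 -0.17670017  0.13915321] [-5.0855527  -3.12206939 14.45093463] [-0.51332921  1.05232854  0.02809162] [-4.51382030e-01  3.84101154e-01  1.79291247e+00 -4.08052891e-04
  9.63114390e-01 -1.02730630e+00]
```

Request:
{"api": "drive_tool", "payload": {"targets": [[0,0,0.002,0],[0,0,0,0],[0,0,0,0],[0,0,0.02,0],[0,0,0.06,0]], "jaw": 0.07, "force": 25}}

```text
clock: 10.8
position: [0.5217, -0.1754, 0.2163]
ee_rot: [-0.004, 0.477, 0.879, 0.0]
contact_force: [0.8, -0.6, 0.2]
width: 0.07
```

Request:
{"api": "drive_tool", "payload": {"targets": [[-0.01,0.015,0.01,0],[-0.015,0.025,0.0,0],[-0.008,0.01,0,0],[0,0,0,0],[0,0,0,0]], "jaw": 0.06}}

```text
clock: 11.42
position: [0.4908, -0.127, 0.2286]
ee_rot: [0.0, 0.477, 0.879, -0.0]
contact_force: [-0.9, 0.6, 0.4]
width: 0.0599
```

```bash
python3 - <<'E'
from h import *
s=sensors.get_state();print(s['position'],s['contact_force'],s['width'])
out=[]
for cam in('wrist','scene'):
    w=snap(cam);np.savez('g_'+cam+'.npz',**w)
    for q in('crank','grip_mid','jaw_face','sheet_face'):
        for r in spotter.landmark_of(q,cam)[:5]:
            if r['point'][1]<-.05: print(cam,q,np.round(r['point'],4),round(r['score'],2),proj(w,r['point'])[0].round())
    u,v=proj(w,[.51,-.22,.08])[0].astype(int);k={'wrist':120,'scene':60}[cam]
    x0=min(max(u-k,0),512-2*k);y0=min(max(v-k,0),384-2*k);print(cam,x0,y0)
    out.append(cv2.resize(w['color'][y0:y0+2*k,x0:x0+2*k],(400,400),interpolation=cv2.INTER_CUBIC))
cv2.imwrite('pics/g4.png',np.hstack(out)[:,:,::-1])
E
```

```text
[ 0.49082353 -0.12696286  0.22858831] [-0.94792362  0.6181068   0.43670724] 0.05985649160202402
wrist crank [ 0.5254 -0.1782  0.0598] 0.59 [260. 251.]
wrist grip_mid [ 0.4876 -0.1271  0.1077] 0.83 [254. 208.]
wrist 99 144
scene crank [ 0.5215 -0.1755  0.0558] 0.56 [175. 218.]
scene grip_mid [ 0.492  -0.1231  0.1109] 0.56 [184. 185.]
scene jaw_face [ 0.5084 -0.3243  0.0492] 0.79 [118. 244.]
scene jaw_face [ 0.525  -0.1714  0.0872] 0.45 [176. 208.]
scene sheet_face [ 0.5073 -0.3461  0.0443] 0.73 [109. 249.]
scene 95 155
```

View pics/g4.png

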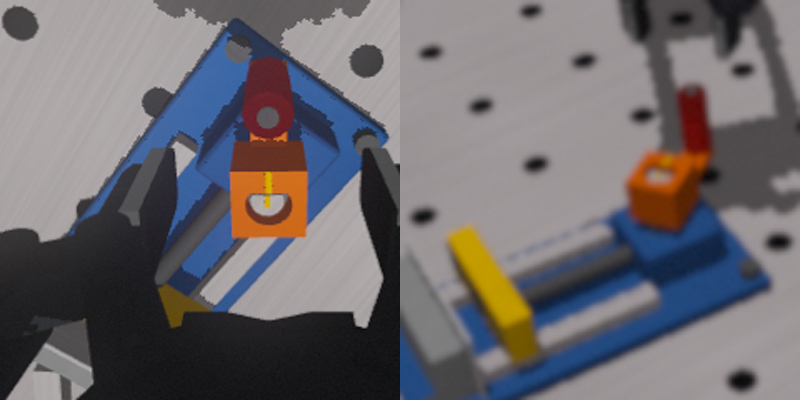

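The left panel shows the hub seated on the spindle, with the shaft's dash in line with the hub's yellow line at (268,185). The red grip's top is at (267,117). The right panel shows the yellow jaw still well away from the sheet.

Request:
{"api": "drive_tool", "payload": {"targets": [[0,0,-0.03,0],[0,0,-0.02,0],[0,0,-0.012,0],[0,0,0,0],[0,0,0,0]]}}

```text
clock: 12.55
position: [0.4909, -0.1267, 0.1676]
ee_rot: [0.001, 0.477, 0.879, 0.0]
contact_force: [0.6, 0.4, -0.0]
width: 0.0598
```

Request:
{"api": "drive_tool", "payload": {"targets": [[0,0,0,0],[0,0,0,0],[0,0,0,0],[0,0,0,0],[0,0,0,0]], "jaw": 0.015}}

```text
clock: 13.18
position: [0.4905, -0.1265, 0.1673]
ee_rot: [0.0, 0.477, 0.879, 0.0]
contact_force: [-0.7, 1.0, 4.8]
width: 0.021
```

```bash
cat > circ.py <<'E'
import numpy as np,sys
A=np.array([.5234,-.1768])
def rows(cmd,th0,steps,r=.06):
    p=np.array(cmd);th=th0;o=[]
    for s in steps:
        th-=s; q=A+r*np.array([np.cos(np.radians(th)),np.sin(np.radians(th))])
        d=np.round(q-p,4);o.append([float(d[0]),float(d[1]),0,0]);p=p+d
    return o,p
E
python3 - <<'E'
from h import *;from circ import *
w=dict(np.load('g_wrist.npz'))
print('grip top',unproj(w,[(259.0,214.0)],.12), 'hub',unproj(w,[(99+268*.6,144+203*.6)],.092))
s=sensors.get_state();print(s['position'],s['contact_force'],s['width'])
d=s['position'][:2]-A;print(np.hypot(*d),np.degrees(np.arctan2(d[1],d[0])))
o,p=rows([.4903,-.1265],123.5,[10,15]+[20]*33)
for i in range(0,35,5):print(o[i:i+5])
print(p)
E
```

```text
grip top [[ 0.49031791 -0.12485104  0.12      ]] hub [[ 0.5226947  -0.17360344  0.092     ]]
[ 0.49046976 -0.1264678   0.1672677 ] [-0.74928569  0.99800811  4.76429816] 0.02101891541056697
0.06014757237218156 123.19503393713661
[[0.0092, 0.0047, 0, 0], [0.015, 0.0043, 0, 0], [0.0209, -0.0005, 0, 0], [0.0193, -0.0076, 0, 0], [0.0157, -0.0138, 0, 0]]
[[0.0099, -0.0184, 0, 0], [0.0031, -0.0206, 0, 0], [-0.0042, -0.0204, 0, 0], [-0.0109, -0.0178, 0, 0], [-0.0163, -0.0129, 0, 0]]
[[-0.0197, -0.0066, 0, 0], [-0.0209, 0.0005, 0, 0], [-0.0193, 0.0076, 0, 0], [-0.0157, 0.0138, 0, 0], [-0.0099, 0.0184, 0, 0]]
[[-0.0031, 0.0206, 0, 0], [0.0042, 0.0204, 0, 0], [0.0109, 0.0178, 0, 0], [0.0163, 0.0129, 0, 0], [0.0197, 0.0066, 0, 0]]
[[0.0209, -0.0005, 0, 0], [0.0193, -0.0076, 0, 0], [0.0157, -0.0138, 0, 0], [0.0099, -0.0184, 0, 0], [0.0031, -0.0206, 0, 0]]
[[-0.0042, -0.0204, 0, 0], [-0.0109, -0.0178, 0, 0], [-0.0163, -0.0129, 0, 0], [-0.0197, -0.0066, 0, 0], [-0.0209, 0.0005, 0, 0]]
[[-0.0193, 0.0076, 0, 0], [-0.0157, 0.0138, 0, 0], [-0.0099, 0.0184, 0, 0], [-0.0031, 0.0206, 0, 0], [0.0042, 0.0204, 0, 0]]
[ 0.4676 -0.1548]
```

Request:
{"api": "drive_tool", "payload": {"targets": [[0.0092,0.0047,0,0],[0.015,0.0043,0,0],[0.0209,-0.0005,0,0],[0.0193,-0.0076,0,0],[0.0157,-0.0138,0,0]]}}

```text
clock: 13.8
position: [0.5713, -0.1394, 0.1669]
ee_rot: [-0.001, 0.476, 0.879, -0.001]
contact_force: [-5.2, -2.7, 5.2]
width: 0.0213
```

```bash
python3 - <<'E'
from h import *;from circ import *
s=sensors.get_state();print(s['position'],s['contact_force'],s['moment'],s['width'])
d=s['position'][:2]-A;print(np.hypot(*d),np.degrees(np.arctan2(d[1],d[0])))
w=snap('scene')
for q in('crank','grip_mid'):
        for r in spotter.landmark_of(q,'scene')[:5]:
            if r['point'][1]<-.05: print(q,np.round(r['point'],4),round(r['score'],2))
E
```

```text
[ 0.57131017 -0.13939508  0.16688253] [-5.22930871 -2.72270491  5.17853776] [-0.50765064  1.2180516   0.02145967] 0.02126355890642947
0.06078250243324532 37.980234254985724
crank [ 0.5228 -0.1747  0.0575] 0.68
```

Request:
{"api": "drive_tool", "payload": {"targets": [[0.0099,-0.0184,0,0],[0.0031,-0.0206,0,0],[-0.0042,-0.0204,0,0],[-0.0109,-0.0178,0,0],[-0.0163,-0.0129,0,0]]}}

```text
clock: 14.58
position: [0.553, -0.2309, 0.1671]
ee_rot: [0.002, 0.477, 0.879, 0.0]
contact_force: [1.4, 2.4, 2.8]
width: 0.021
```

Request:
{"api": "drive_tool", "payload": {"targets": [[-0.0197,-0.0066,0,0],[-0.0209,0.0005,0,0],[-0.0193,0.0076,0,0],[-0.0157,0.0138,0,0],[-0.0099,0.0184,0,0]]}}

```text
clock: 15.2
position: [0.4648, -0.1963, 0.1673]
ee_rot: [0.0, 0.477, 0.879, -0.001]
contact_force: [1.9, -1.7, 4.4]
width: 0.0208
```

Request:
{"api": "drive_tool", "payload": {"targets": [[-0.0031,0.0206,0,0],[0.0042,0.0204,0,0],[0.0109,0.0178,0,0],[0.0163,0.0129,0,0],[0.0197,0.0066,0,0]]}}

```text
clock: 15.82
position: [0.5145, -0.1166, 0.167]
ee_rot: [-0.001, 0.477, 0.879, -0.001]
contact_force: [-0.9, -5.4, 3.3]
width: 0.0213
```

```bash
python3 - <<'E'
from h import *;from circ import *
s=sensors.get_state();print(s['position'],s['contact_force'],s['moment'],s['width'])
d=s['position'][:2]-A;print(np.hypot(*d),np.degrees(np.arctan2(d[1],d[0])))
for c in('scene','side'):
    w=snap(c);np.savez('m_'+c+'.npz',**w)
    for q in('crank','grip_mid','jaw_face','sheet_face'):
        for r in spotter.landmark_of(q,c)[:5]:
            if r['point'][1]<-.05: print(c,q,np.round(r['point'],4),round(r['score'],2))
E
```

```text
[ 0.51450283 -0.11664769  0.16700686] [-0.86045811 -5.43777928  3.28269496] [-1.06835692  0.27966367  0.00420109] 0.021348863580362698
0.060806747545511235 98.41365560522748
scene crank [ 0.5186 -0.1757  0.0598] 0.77
scene crank [ 5.228e-01 -1.753e-01  4.000e-04] 0.57
scene grip_mid [ 0.5146 -0.1107  0.1081] 0.47
scene jaw_face [ 0.5095 -0.3348  0.0485] 0.73
scene sheet_face [ 0.5069 -0.3476  0.0469] 0.85
side crank [ 0.5192 -0.1697  0.0639] 0.71
side grip_mid [ 0.518  -0.116   0.1016] 0.61
side sheet_face [ 0.5082 -0.3422  0.0468] 0.63
```

Request:
{"api": "drive_tool", "payload": {"targets": [[0.0209,-0.0005,0,0],[0.0193,-0.0076,0,0],[0.0157,-0.0138,0,0],[0.0099,-0.0184,0,0],[0.0031,-0.0206,0,0]]}}

```text
clock: 16.95
position: [0.5841, -0.1781, 0.167]
ee_rot: [-0.0, 0.477, 0.879, 0.001]
contact_force: [0.5, 1.8, 4.5]
width: 0.0207
```

Request:
{"api": "drive_tool", "payload": {"targets": [[-0.0042,-0.0204,0,0],[-0.0109,-0.0178,0,0],[-0.0163,-0.0129,0,0],[-0.0197,-0.0066,0,0],[-0.0209,0.0005,0,0]]}}

```text
clock: 17.58
position: [0.5097, -0.2371, 0.1672]
ee_rot: [0.001, 0.477, 0.879, -0.001]
contact_force: [2.5, -0.4, 4.5]
width: 0.0211
```

Request:
{"api": "drive_tool", "payload": {"targets": [[-0.0193,0.0076,0,0],[-0.0157,0.0138,0,0],[-0.0099,0.0184,0,0],[-0.0031,0.0206,0,0],[0.0042,0.0204,0,0]]}}

```text
clock: 18.2
position: [0.466, -0.1544, 0.1671]
ee_rot: [0.0, 0.477, 0.879, -0.001]
contact_force: [3.3, -3.5, 1.9]
width: 0.021
```

```bash
python3 - <<'E'
from h import *;from circ import *
s=sensors.get_state();print(s['position'],s['contact_force'],s['moment'],s['width'])
d=s['position'][:2]-A;print(np.hypot(*d),np.degrees(np.arctan2(d[1],d[0])))
w=snap('scene');np.savez('n_scene.npz',**w)
for q in('jaw_face','sheet_face'):
    for r in spotter.landmark_of(q,'scene')[:1]:print(q,np.round(r['point'],4),round(r['score'],2))
o=[cv2.resize(i['color'][205:285,75:195],(600,400),interpolation=cv2.INTER_CUBIC)[:,:400] for i in (np.load('g_scene.npz'),w)]
cv2.imwrite('pics/n5.png',np.hstack(o)[:,:,::-1])
o,p=rows([.4676,-.1548],123.5-685,[12]*5+[8]*5+[6]*30)
for i in range(0,40,5):print(123.5-360+0,o[i:i+5])
E
```

```text
[ 0.46601246 -0.15444237  0.16710532] [ 3.31275731 -3.45474063  1.92354991] [-0.61603968 -0.8259359   0.05600705] 0.020955905348765555
0.06158890130547611 158.7145964240551
jaw_face [ 0.5072 -0.3419  0.048 ] 0.85
sheet_face [ 0.5065 -0.3461  0.045 ] 0.63
-236.5 [[0.0058, 0.0111, 0, 0], [0.0079, 0.0097, 0, 0], [0.0099, 0.0078, 0, 0], [0.0112, 0.0056, 0, 0], [0.0121, 0.0031, 0, 0]]
-236.5 [[0.0084, 0.0007, 0, 0], [0.0083, -0.0005, 0, 0], [0.0082, -0.0017, 0, 0], [0.0079, -0.0028, 0, 0], [0.0074, -0.0038, 0, 0]]
-236.5 [[0.0052, -0.0036, 0, 0], [0.0048, -0.0041, 0, 0], [0.0043, -0.0045, 0, 0], [0.0038, -0.005, 0, 0], [0.0033, -0.0054, 0, 0]]
-236.5 [[0.0027, -0.0056, 0, 0], [0.0021, -0.006, 0, 0], [0.0015, -0.0061, 0, 0], [0.0008, -0.0062, 0, 0], [0.0002, -0.0063, 0, 0]]
-236.5 [[-0.0005, -0.0062, 0, 0], [-0.0012, -0.0062, 0, 0], [-0.0017, -0.006, 0, 0], [-0.0024, -0.0058, 0, 0], [-0.003, -0.0055, 0, 0]]
-236.5 [[-0.0036, -0.0052, 0, 0], [-0.0041, -0.0048, 0, 0], [-0.0045, -0.0043, 0, 0], [-0.005, -0.0038, 0, 0], [-0.0054, -0.0033, 0, 0]]
-236.5 [[-0.0056, -0.0027, 0, 0], [-0.006, -0.0021, 0, 0], [-0.0061, -0.0015, 0, 0], [-0.0062, -0.0008, 0, 0], [-0.0063, -0.0002, 0, 0]]
-236.5 [[-0.0062, 0.0005, 0, 0], [-0.0062, 0.0012, 0, 0], [-0.006, 0.0017, 0, 0], [-0.0058, 0.0024, 0, 0], [-0.0055, 0.003, 0, 0]]
```

View pics/n5.png

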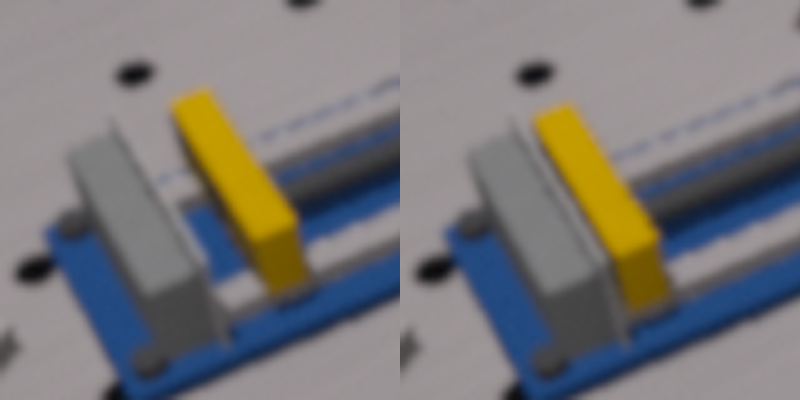

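The jaw's left edge has moved from (172,100) to (135,112) in its panel, which leaves a gap of roughly 3-4 mm to the sheet. I'll continue more slowly and watch the force.

Request:
{"api": "drive_tool", "payload": {"targets": [[0.0058,0.0111,0,0],[0.0079,0.0097,0,0],[0.0099,0.0078,0,0],[0.0112,0.0056,0,0],[0.0121,0.0031,0,0]]}}

```text
clock: 18.98
position: [0.5122, -0.1173, 0.1667]
ee_rot: [-0.003, 0.477, 0.879, -0.001]
contact_force: [-1.6, 0.5, 7.6]
width: 0.0214
```

```bash
cat > st.py <<'E'
from h import *;from circ import *
s=sensors.get_state();print(s['position'],s['contact_force'],s['width'])
d=s['position'][:2]-A;u=d/np.hypot(*d);print(np.hypot(*d),np.degrees(np.arctan2(d[1],d[0])),'Ftan(ccw)',-u[1]*s['contact_force'][0]+u[0]*s['contact_force'][1])
E
python3 st.py; python3 - <<'E'
from h import *
w=snap('scene')
for q in('jaw_face','sheet_face'):
    for r in spotter.landmark_of(q,'scene')[:1]:print(q,np.round(r['point'],4),round(r['score'],2))
E
```

```text
[ 0.51224809 -0.11728733  0.16670841] [-1.61393323  0.47209737  7.64802004] 0.021431422978861376
0.06054851777357144 100.61341308764375 Ftan(ccw) 1.4993708969046904
jaw_face [ 0.5085 -0.3412  0.047 ] 0.97
```

Request:
{"api": "drive_tool", "payload": {"targets": [[0.0084,0.0007,0,0],[0.0083,-0.0005,0,0],[0.0082,-0.0017,0,0],[0,0,0,0],[0,0,0,0]]}}

```text
clock: 19.75
position: [0.5383, -0.1185, 0.1669]
ee_rot: [-0.002, 0.477, 0.879, 0.0]
contact_force: [1.5, 2.5, 6.6]
width: 0.0211
```

```bash
python3 st.py
```

```text
[ 0.53828033 -0.11852999  0.16686129] [1.54509662 2.53479908 6.58381492] 0.02109055207417998
0.060139990430870344 75.67462392996077 Ftan(ccw) -0.8698730786474276
```

Request:
{"api": "drive_tool", "payload": {"targets": [[0.0079,-0.0028,0,0],[0.0074,-0.0038,0,0],[0.0052,-0.0036,0,0],[0,0,0,0],[0,0,0,0]]}}

```text
clock: 20.38
position: [0.5592, -0.1287, 0.167]
ee_rot: [-0.001, 0.478, 0.879, 0.001]
contact_force: [1.6, 2.2, 6.1]
width: 0.021
```

```bash
python3 st.py
```

```text
[ 0.55924564 -0.12869042  0.16698218] [1.62388554 2.15829287 6.10967769] 0.021047990697021707
0.0599953431142312 53.31082074282765 Ftan(ccw) -0.012651880212341426
```

Request:
{"api": "drive_tool", "payload": {"targets": [[0.0048,-0.0041,0,0],[0.0043,-0.0045,0,0],[0.0038,-0.005,0,0],[0.0033,-0.0054,0,0],[0,0,0,0]]}}

```text
clock: 21.0
position: [0.5761, -0.1481, 0.1671]
ee_rot: [-0.0, 0.478, 0.879, 0.001]
contact_force: [3.2, 2.7, 6.1]
width: 0.0209
```

```bash
python3 st.py; python3 - <<'E'
from h import *
w=snap('scene')
for q in('jaw_face','sheet_face'):
    for r in spotter.landmark_of(q,'scene')[:1]:print(q,np.round(r['point'],4),round(r['score'],2))
E
```

```text
[ 0.57614551 -0.14810619  0.16708542] [3.15545784 2.72384841 6.0580411 ] 0.020854506704936385
0.06004518136286826 28.54640157494484 Ftan(ccw) 0.8848115731606165
jaw_face [ 0.5079 -0.3452  0.0486] 0.6
sheet_face [ 0.5085 -0.3466  0.0442] 0.73
```

Request:
{"api": "drive_tool", "payload": {"targets": [[0.0027,-0.0056,0,0],[0.0021,-0.006,0,0],[0.0015,-0.0061,0,0],[0.0008,-0.0062,0,0],[0,0,0,0]]}}

```text
clock: 21.78
position: [0.5836, -0.1726, 0.1672]
ee_rot: [0.0, 0.478, 0.879, 0.001]
contact_force: [4.7, 0.6, 4.7]
width: 0.0211
```

```bash
python3 st.py
```

```text
[ 0.58356617 -0.17262361  0.1671563 ] [4.74015574 0.57038213 4.66305796] 0.0210842769129938
0.06031094752770122 3.9707729940174397 Ftan(ccw) 0.24076852450595276
```

Request:
{"api": "drive_tool", "payload": {"targets": [[0.0002,-0.0063,0,0],[-0.0005,-0.0062,0,0],[-0.0012,-0.0062,0,0],[0,0,0,0],[0,0,0,0]]}}

```text
clock: 22.4
position: [0.5823, -0.191, 0.1672]
ee_rot: [0.001, 0.478, 0.879, 0.001]
contact_force: [4.8, 0.5, 4.7]
width: 0.0209
```

```bash
python3 st.py
```

```text
[ 0.58232702 -0.19096864  0.16722031] [4.7761485  0.45793784 4.70270524] 0.020935526641376927
0.060606464628568446 -13.519779861654829 Ftan(ccw) 1.5618209844243136
```

Request:
{"api": "drive_tool", "payload": {"targets": [[-0.0017,-0.006,0,0],[-0.0024,-0.0058,0,0],[-0.003,-0.0055,0,0],[0,0,0,0],[0,0,0,0]]}}

```text
clock: 23.02
position: [0.5786, -0.2026, 0.1678]
ee_rot: [0.002, 0.479, 0.878, 0.008]
contact_force: [13.2, 15.5, 6.4]
width: 0.0211
```

```bash
python3 st.py; python3 - <<'E'
from h import *
w=snap('scene')
cv2.imwrite('pics/n6.png',cv2.resize(w['color'][195:285,75:210],(750,500),interpolation=cv2.INTER_CUBIC)[:,:,::-1])
for q in('jaw_face','sheet_face'):
    for r in spotter.landmark_of(q,'scene')[:1]:print(q,np.round(r['point'],4),round(r['score'],2))
E
```

```text
[ 0.57857082 -0.2026291   0.16776197] [13.24377362 15.53785708  6.41151783] 0.021104546988768156
0.060917666409648547 -25.087393256899112 Ftan(ccw) 19.687410624046073
jaw_face [ 0.5097 -0.3503  0.0474] 0.88
sheet_face [ 0.5079 -0.3496  0.0468] 0.62
```

View pics/n6.png

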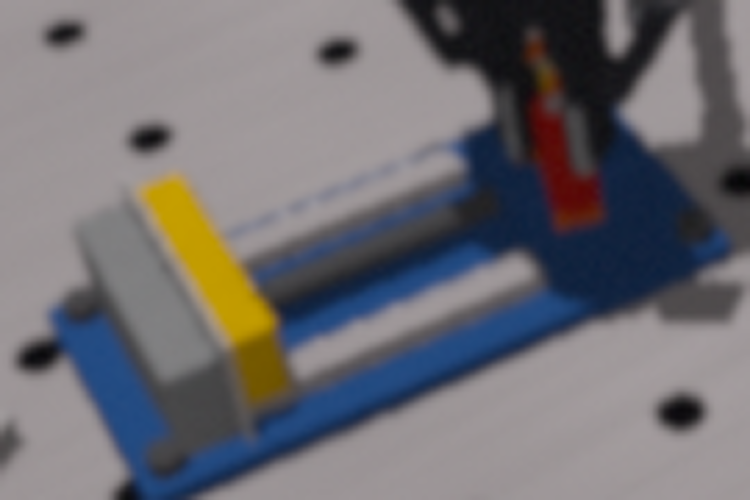

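The jaw is flush against the sheet, at (240,330) px in the crop. The tangential load jumped to 20 N, so this is the hard stop. I'll relax the push, let go and lift.

Request:
{"api": "drive_tool", "payload": {"targets": [[0.003,0.0045,0,0],[0.003,0.0045,0,0],[0,0,0,0],[0,0,0,0],[0,0,0,0]]}}

```text
clock: 23.8
position: [0.5808, -0.1985, 0.1673]
ee_rot: [-0.0, 0.478, 0.879, 0.001]
contact_force: [3.8, 2.3, 6.2]
width: 0.021
```

Request:
{"api": "drive_tool", "payload": {"targets": [[0,0,0,0],[0,0,0,0],[0,0,0,0],[0,0,0,0],[0,0,0,0]], "jaw": 0.05}}

```text
clock: 24.42
position: [0.5805, -0.1991, 0.1668]
ee_rot: [-0.0, 0.477, 0.879, -0.0]
contact_force: [1.2, 0.4, 0.7]
width: 0.0498
```

Request:
{"api": "drive_tool", "payload": {"targets": [[0,0,0.01,0],[0,0,0.03,0],[0,0,0.04,0],[0,0.03,0.04,0],[0,0.03,0.02,0]]}}

```text
clock: 25.05
position: [0.5813, -0.1389, 0.3105]
ee_rot: [0.003, 0.478, 0.879, 0.0]
contact_force: [0.9, -0.6, -0.3]
width: 0.0501
```

```bash
python3 st.py; python3 - <<'E'
from h import *
w=snap('wrist');c=snap('scene')
for q in('crank','spindle_seat','grip_mid','jaw_face','sheet_face','magnet','offcut','tray'):
    for r in spotter.landmark_of(q,'scene')[:3]:print(q,np.round(r['point'],4),round(r['score'],2))
cv2.imwrite('pics/z7.png',np.hstack([cv2.resize(w['color'],(400,300)),cv2.resize(c['color'][190:280,90:210],(400,300),interpolation=cv2.INTER_CUBIC)])[:,:,::-1])
E
```

```text
[ 0.58133836 -0.13894572  0.31048119] [ 0.91849122 -0.56636072 -0.31188271] 0.05011617350593018
0.06920837777645453 33.158770627296526 Ftan(ccw) -0.9765123091070574
crank [ 0.5219 -0.1755  0.0575] 0.75
crank [ 0.3948  0.3381 -0.0008] 0.72
spindle_seat [ 0.5258 -0.1749  0.0608] 0.36
grip_mid [0.4494 0.3151 0.0493] 0.68
grip_mid [ 0.5825 -0.195   0.1074] 0.67
grip_mid [0.5874 0.0791 0.0511] 0.67
jaw_face [ 0.5072 -0.3451  0.0491] 0.96
jaw_face [ 0.5244 -0.1779  0.0588] 0.54
sheet_face [ 0.5068 -0.3479  0.0479] 0.55
magnet [0.4531 0.1865 0.0013] 0.87
magnet [ 0.7844 -0.1532  0.0019] 0.17
offcut [ 0.7502  0.0983 -0.003 ] 0.88
tray [ 0.506  -0.3455  0.0484] 0.69
tray [ 0.7881 -0.153   0.0047] 0.62
```

View pics/z7.png

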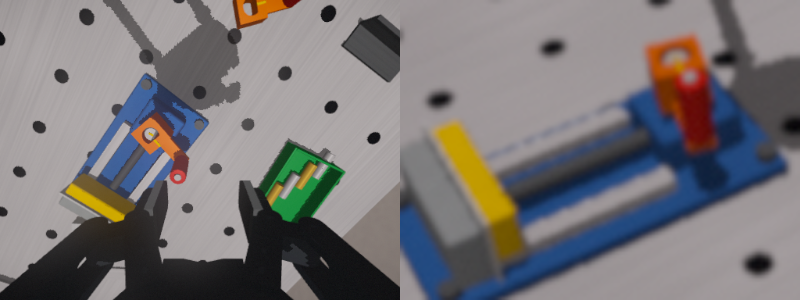

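The crank is seated at (152,135) px in the left panel. The jaw is against the sheet and the bystanders haven't moved.

```bash
python3 -c "
from rig import manip;print(manip.sign_off())"
```

```text
the job is handed in; nothing more can be done
None
```

The job is done and handed in at about 25 s of the 70 s allowed; sign-off gives no verdict.

- **Fit:** I picked up the crank farthest from the base, at about (0.624, 0.263) m. I turned it to 123° to match the spindle's flat and pushed it home. About 14 N upward at the expected seating height confirmed it was seated.
- **Winding:** I wound it clockwise by the red grip, about 2.4 turns. It stopped hard at 20 N on the grip, with the jaw against the sheet in the picture. I then eased the push, opened the gripper and lifted clear.
- **Final checks:** The crank's underside reads 0.0575 m, against a seat height of 0.058 m. The magnet, off-cut and tray are within about 3 mm of where they started, which is inside the detector's error.
- **Disagreements:** The final detector readings still put the jaw and sheet faces 2.8 mm apart. That is within its roughly 4 mm error, and both the picture and the hard stop show contact. The detector's top tray result was a false hit on the sheet; its second result was the real tray.

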